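# Fit the two-slide holder on the microscope stage's twin pins

## Task

Get the microscope stage ready: pick up the slide holder whose two large holes are at its two ends, in line with its grip, and lower it onto the stage so that both pins come up through its two holes together and it lies flat on the stage top. Do not drop it: keep hold until both pins are in the holes. Leave the other slide holder, whose holes sit along one long edge, where it lies.

Things in the scene. Friction and masses are not known exactly. Their poses are not given: they have to be found in the camera images.
- holder: Slide holder to fit: loose dark metal plate 90 (x) by 160 (y) by 6 mm, flat on the bench, 0.2-0.4 kg. Origin: centre of underside, z up. Upright grip in its middle: bar 12 mm thick (x), 50 mm long (y), top 42 mm above underside. Two round 26 mm through holes at x = 0, y = +55 and -55 mm, beyond the grip's ends. A glass slide fixed each side of the grip. Fits either way round.
- spare: The other slide holder, to be left alone: same plate size, metal, grip and frame, loose and flat on the bench, but with one glass slide only and its two 26 mm holes along one long edge, at x = +28 mm, y = +38 and -38 mm, so it does not fit the pins.
- stage: Microscope stage, fixed, on a white stand: flat metal top 170 (x) by 220 mm (y), 60 mm above the bench. Origin: centre of underside, on the bench, z up. Two upright pins on top at x = 0, y = +55 and -55 mm: 14 mm thick for 20 mm, then tapering to 6 mm at the tip, 40 mm above the stage top. Seated, the holder's underside is 60 mm above this origin.

How it is judged:
At the end, for the whole second after the job is handed in: The holder is at rest, flat on the stage top (within 6 mm and 3.4 degrees), both pins through its holes: centred within 12 mm of the stage centre and turned within 10 degrees of the line of pins, either way round; the other holder is within 30 mm of where it lay (z of holder in the frame of stage between 0.055 and 0.066 m and horizontal distance between holder and stage below 0.012 m and angle between the y axis of holder and the y axis of stage, either way round below 0.175 rad and angle between holder's own z axis and vertical below 0.06 rad and linear speed of holder below 0.02 m/s and distance of spare from where it was at the start of the episode below 0.03 m); the robot touches nothing.
It fails at once if the holder is let go while its underside is still more than 45 mm above the stage top, that is, above the pin tips (z of holder in the frame of stage above 0.105 m and contact force between holder and the fingers below 0.05 N).
It fails at once if the spare holder is moved by more than 30 mm (distance of spare from where it was at the start of the episode above 0.03 m).
It also fails if it takes over 45 s, if anything falls off the work surface, if the arm or the gripper's body presses on something with over 40 N, if the wrist force passes 120 N, or if a joint passes its speed limit or range.

## Robot

A 7-joint arm with a two-finger parallel gripper is mounted at the origin on the work surface. World frame = base frame: x ahead of the robot, y to its left, z up, the work surface at z = 0. Lengths are in m, angles in rad, forces in N, time in s.
With the tool pointing down it reaches from about 0.425 to 0.925 m from the base axis. Payload 6.8 kg.
Tool frame: the origin (TCP) lies at the very end of the fingers, on their centre line; the grasp point (between the pads) lies 19 mm behind it; z points along the fingers, y is the line along which they close (so a half turn about z gives the same grasp; the last joint's range is limited). The gripper opens to 85 mm and grips with 20 to 120 N. Pads are 22 mm wide; open, the fingers measure 114 mm over their backs; the gripper's body (76 mm by 85 mm) begins 54 mm behind the grasp point. The pads swing forward as they close: fully open they stand 13 mm farther back than shut.
Start: joints at [1.025, 0.477, 0.022, 1.555, -0.011, 1.109, -0.083], TCP at [0.286, -0.611, 0.231] pointing down, gripper open.
Joint ranges: [-2.96, 2.96], [-0.34, 2.1], [-1.41, 1.46], [0.24, 2.44], [-1.37, 4.51], [0.17, 1.92], [-2.96, 2.96]. Speed limits (rad/s): [2.39, 2.39, 3.14, 3.14, 3.14, 3.14, 3.14].

## Interface

Orientations are given as a unit quaternion [w, x, y, z].
In Python, from station import bot gives the robot as it stands.
- The arm moves only by the tool tcp_steps, called after ">>>" as a command line: name --pt "numbers of a row" for each row, then --argument value for the rest. Schema: {"type":"object","properties":{"moves":{"type":"array","items":{"type":"array","items":{"type":"number"},"minItems":5,"maxItems":5},"minItems":1,"maxItems":20},"squeeze":{"type":"number"},"only":{"type":"string"},"quiet":{"type":"boolean"},"lines":{"type":"string"}},"required":["moves"],"additionalProperties":false}. moves is a list of rows, 1 to 20 of them, each of 5 numbers: dx, dy, dz in m, then a turn about the tool's z in rad, then the opening from 0.0 (shut) to 1.0 (fully open); each row shifts and turns the commanded pose from where the row before left it, along the tool's axes as they then stand; what a row does not reach is not made up. A row lasts 1/10 s, in which the tool goes at most 0.05 m and 0.15 rad, less where a joint would pass 70% of its speed; a pose out of reach is approached as far as the arm can. The fingers move at their own pace and stop on an object; squeeze is the grip in N (left out, the last holds). Time passes only in rows, so rows that do not move let the fingers close. The tool returns the time, the measured TCP pose, the force, the opening and the grip force at its end. only (a regular expression) keeps the lines of the reply that match it, lines (a string "A,B") keeps lines A to B, and quiet returns only ok. Input that does not fit is refused with a message, and nothing moves.
- bot.get_obs(): the state, without advancing time (a new reading comes with each control period).
- bot.read_camera(name): name is "scene" or "top"; returns the picture (480x640x3 uint8, blue, green, red); there is no depth.
- bot.camera_info(name): a dict with "vertical_fov" (degrees; the focal length in pixels is half the picture's height over the tangent of half this angle, whatever the lens; pixels are square), "cx", "cy" (the principal point, pixels), "view" (4x4, takes a point from world to camera coordinates). Camera axes: x right, y up, looking along -z (the intrinsics and any distortion apply to the point x, -y, -z); pixel columns grow to the right and rows downward; lengths in m; the calibration is good to about 2 mm. A picture is of the moment at which its call begins. camera_info takes no time and is no camera call.
- bot.hand_in(): hands the job in; it is judged then, once.
The state is a dict: "t": time; "q": joint angles; "joint_vel": joint speeds; "joint_torque": joint torques, N m; "eef_pos": TCP position; "tool_rot": TCP orientation; "contact_force": force on the tool from outside, world axes, zero at the start; "torque": the same for the moment, N m; "gripper_width": opening from 0.0 (shut) to 1.0 (fully open); "grasp_force": force on a finger pad.
Only numpy, scipy, OpenCV 4.12 (cv2) and the standard library are available. Lean on these libraries where they do the work, as an engineer would, in place of code of your own. Each camera call takes 0.05 s, during which the arm holds its last target. There are 200 camera calls.

## Working session

There is one attempt and no reset: what is moved stays moved. The work goes in short steps, Python scripts to look and compute and a tool call to move; the robot and the scene stay as the last step left them, time stands still between calls to the robot, and variables do not carry over. Pictures are saved under pics/ and viewed, at most 10 in all, crops included, and the job is handed in when it is done.

```bash
ls; mkdir -p pics
```

Run:
```python
from station import bot
import cv2
for n in("scene","top"):
    cv2.imwrite(f"pics/{n}0.png",bot.read_camera(n)); print(n,bot.camera_info(n))
o=bot.get_obs();print(o)
```

```text
pics
station.py
scene {'vertical_fov': 53.790624411973404, 'cx': 312.0467685950547, 'cy': 233.82491628854052, 'view': array([[ 0.47666192,  0.87907569, -0.00439895, -0.28004753],
       [-0.76707232,  0.41836414,  0.48638617,  0.39425993],
       [ 0.42941062, -0.22846746,  0.87373288, -1.09709021],
       [ 0.        ,  0.        ,  0.        ,  1.        ]])}
top {'vertical_fov': 56.75145005382902, 'cx': 322.0043345313515, 'cy': 236.37317785110437, 'view': array([[-0.00633217, -0.99997645,  0.00264514, -0.01096675],
       [ 0.98682968, -0.0058213 ,  0.16165796, -0.56575844],
       [-0.16163876,  0.00363394,  0.9868433 , -0.77697676],
       [ 0.        ,  0.        ,  0.        ,  1.        ]])}
{'t': 0.1, 'q': array([ 1.02492818,  0.47772979,  0.02233058,  1.55636237, -0.01150974,
        1.10928371, -0.08310557]), 'joint_vel': array([ 0.00102213, -0.00207164,  0.00043004, -0.00063363,  0.00045375,
       -0.00109879, -0.00064219]), 'joint_torque': array([ 4.98465408e-03, -5.97765934e+01,  1.61384538e+00, -2.81958675e+01,
        1.28362534e-02,  4.93591855e-03, -4.65255823e-05]), 'eef_pos': array([ 0.28591709, -0.61086208,  0.23041028]), 'tool_rot': array([-7.94694832e-04,  9.76137783e-01,  2.17150507e-01, -2.31379733e-04]), 'contact_force': array([-0.56010267,  0.35214166, -0.54514102]), 'torque': array([ 0.02029271,  0.00276821, -0.0081882 ]), 'grasp_force': 0.0, 'gripper_width': 1.0009487587517325}
```

View pics/top0.png

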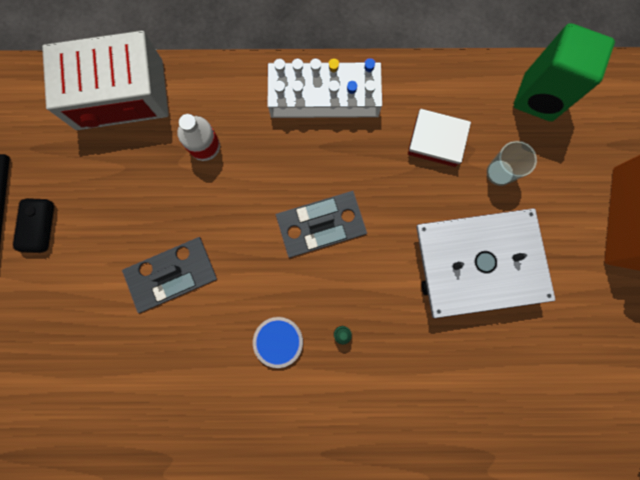

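View pics/scene0.png

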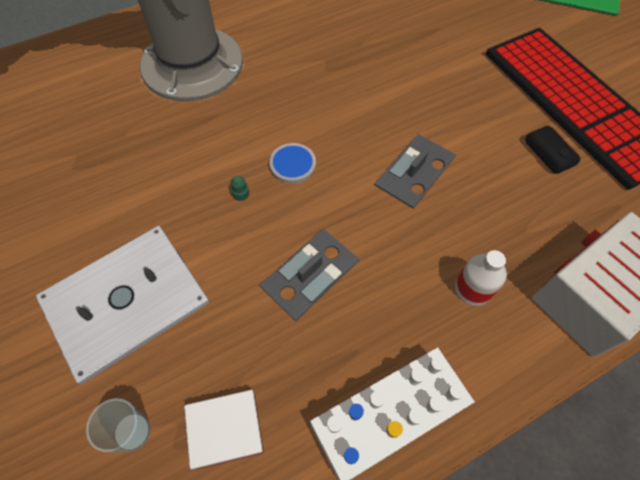

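The top view shows the wanted holder around (321,225), with holes at (294,232) and (348,215). The spare is at (170,275) and the stage at about (486,262), with pins near (458,266) and (519,257). The scene view agrees: holder (310,272), spare (415,170), stage (121,300).

Create h.py:
```python
from station import bot
import numpy as np, cv2
def ray(cam,px):
    c=bot.camera_info(cam);V=c["view"];f=240/np.tan(np.radians(c["vertical_fov"]/2))
    d=np.array([(px[0]-c["cx"])/f,-(px[1]-c["cy"])/f,-1]);R=V[:3,:3]
    return -R.T@V[:3,3],R.T@d
def at(cam,px,z):
    o,d=ray(cam,px);return (o+d*(z-o[2])/d[2])[:2]
def pix(cam,p):
    c=bot.camera_info(cam);f=240/np.tan(np.radians(c["vertical_fov"]/2));q=c["view"]@np.r_[p,1]
    return c["cx"]-f*q[0]/q[2],c["cy"]+f*q[1]/q[2]
def blobs(mask,roi,amin):
    x0,y0,x1,y1=roi;m=np.zeros_like(mask);m[y0:y1,x0:x1]=mask[y0:y1,x0:x1]
    n,l,s,c=cv2.connectedComponentsWithStats(m)
    return [(s[i,4],c[i],(l==i).astype(np.uint8)) for i in range(1,n) if s[i,4]>=amin]
```

Run:
```python
from h import *
for cam,hroi,sroi in(("top",(265,185,375,265),(405,195,565,330)),("scene",(250,220,368,325),(30,220,215,385))):
    im=cv2.imread(f"pics/{cam}0.png");hsv=cv2.cvtColor(im,cv2.COLOR_BGR2HSV)
    S=hsv[...,1];V=hsv[...,2]
    brown=((S>90)&(V>60)).astype(np.uint8)
    print(cam,"holes",[(a,c.round(1),at(cam,c,.004).round(4)) for a,c,_ in blobs(brown,hroi,40) if a<600])
    met=((S<60)&(V>140)).astype(np.uint8)
    a,c,m=max(blobs(met,sroi,500),key=lambda b:b[0])
    k=max(cv2.findContours(m,0,2)[0],key=cv2.contourArea)
    h=cv2.convexHull(k);q=cv2.approxPolyDP(h,8,True)[:,0]
    W=np.array([at(cam,p,.06) for p in q]);print("stage",q.tolist(),W.round(4).tolist())
    if len(W)==4:print(W.mean(0),[np.linalg.norm(W[i]-W[i-1]).round(4) for i in range(4)])
    dark=((V<90)).astype(np.uint8)
    print("dark in stage",[(a,c.round(1),at(cam,c,.06).round(4)) for a,c,_ in blobs(dark,sroi,15)])
t=cv2.imread("pics/top0.png");s=cv2.imread("pics/scene0.png")
v=np.hstack([cv2.resize(t[200:320,410:560],(400,320),interpolation=2),cv2.resize(s[220:380,30:215],(400,346),interpolation=2)[:320]])
cv2.imwrite("pics/z.png",v)
```

```text
top holes [(np.int32(130), array([347.5, 215.4]), array([ 0.614, -0.065])), (np.int32(133), array([293.8, 231.9]), array([0.5818, 0.0404]))]
stage [[533, 208], [554, 300], [435, 317], [418, 224]] [[0.6141, -0.4034], [0.4461, -0.4269], [0.4177, -0.2134], [0.5853, -0.1902]]
[ 0.5157909  -0.30845034] [np.float64(0.2151), np.float64(0.1696), np.float64(0.2154), np.float64(0.1692)]
dark in stage [(np.int32(400), array([504.7, 201.2]), array([ 0.6273, -0.3522])), (np.int32(2034), array([470.9, 308.9]), array([ 0.4315, -0.2777])), (np.int32(140), array([485.6, 261.6]), array([ 0.5154, -0.3094])), (np.int32(78), array([518.5, 256.8]), array([ 0.5239, -0.3696])), (np.int32(63), array([457.2, 265.4]), array([ 0.5089, -0.2578]))]
scene holes [(np.int32(134), array([331.3, 252.5]), array([0.5832, 0.0418])), (np.int32(157), array([287.2, 292.9]), array([ 0.6147, -0.0634]))]
stage [[159, 226], [207, 300], [77, 382], [36, 295]] [[0.4202, -0.2094], [0.5861, -0.1883], [0.6135, -0.4032], [0.4475, -0.4251]]
[ 0.51681165 -0.30649369] [np.float64(0.2174), np.float64(0.1672), np.float64(0.2166), np.float64(0.1674)]
dark in stage [(np.int32(94), array([149.4, 274.4]), array([ 0.4999, -0.254 ])), (np.int32(152), array([121.1, 297.2]), array([ 0.5162, -0.3066])), (np.int32(121), array([ 84.3, 312.9]), array([ 0.5141, -0.3653]))]
```

View pics/z.png

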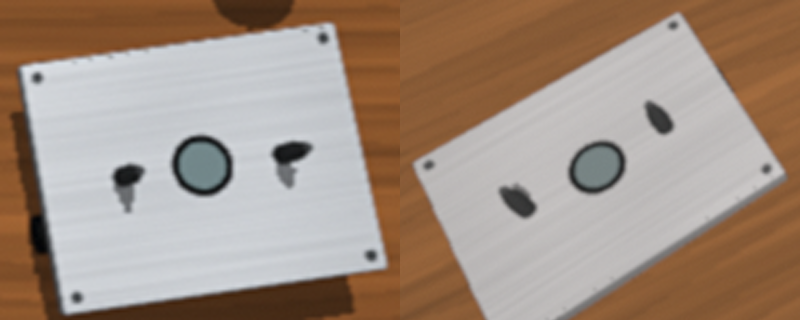

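The crop shows the stage top plate with both pins and the centre disc; the corner fits from the two views agree within about 2 mm. I'll move above the holder next.

Add to h.py:
```python
def go(x,y,z,yaw):  # yaw: world angle (deg) wanted of tool y, mod 180
    from scipy.spatial.transform import Rotation as Ro
    o=bot.get_obs();w,a,b,c=o["tool_rot"];R=Ro.from_quat([a,b,c,w]).as_matrix()
    d=R.T@(np.array([x,y,z])-o["eef_pos"]);th=np.degrees(np.arctan2(R[1,1],R[0,1]))
    t=-((yaw-th+90)%180-90);print("d",d.round(4),"turn",np.radians(t).round(4),"t",o["t"],"tilt",R[:,2].round(3),"F",o["contact_force"].round(1),"q7",o["q"][6])
```

```text
(no output)
```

>>> tcp_steps --pt "0.0298 -0.0228 0 0 1" --pt "0.0298 -0.0228 0 0 1" --pt "0.0298 -0.0228 0 0 1" --pt "0.0298 -0.0228 0 0 1" --pt "0.0298 -0.0228 0 0 1" --pt "0.0298 -0.0228 0 0 1" --pt "0.0298 -0.0228 0 0 1" --pt "0.0298 -0.0228 0 0 1" --pt "0.0298 -0.0228 0 0 1" --pt "0.0298 -0.0228 0 0 1" --pt "0.0298 -0.0228 0 0 1" --pt "0.0298 -0.0228 0 0 1" --pt "0.0298 -0.0228 0 0 1" --pt "0.0298 -0.0228 0 0 1" --pt "0.0298 -0.0228 0 0 1" --pt "0.0298 -0.0228 0 0 1" --pt "0.0298 -0.0228 0 0 1" --pt "0.0298 -0.0228 0 0 1"

```text
t: 1.9
eef_pos: [0.5982, -0.011, 0.2309]
tool_rot: [0.0, 0.976, 0.217, -0.0]
contact_force: [0.6, -1.5, 0.0]
gripper_width: 1.002
grasp_force: 0.0
```

>>> tcp_steps --pt "0 0 0 -0.1426 1" --pt "0 0 0 -0.1426 1" --pt "0 0 0 -0.1426 1" --pt "0 0 0 -0.1426 1" --pt "0 0 0 -0.1426 1" --pt "0 0 0 -0.1426 1" --pt "0 0 0 -0.1426 0.6" --pt "0 0 0 -0.1426 0.6" --pt "0 0 0 -0.1426 0.6" --pt "0 0 0 -0.1426 0.6" --pt "0 0 0 0 0.6" --pt "0 0 0 0 0.6"

```text
t: 3.1
eef_pos: [0.5978, -0.0124, 0.231]
tool_rot: [-0.0, 0.598, 0.802, -0.0]
contact_force: [-0.8, -0.2, 0.1]
gripper_width: 0.597
grasp_force: 0.0
```

```bash
python3 -c "
from h import *
go(.5984,-.0116,.013,16.8)"
```

```text
d [0.0006 0.001  0.218 ] turn -0.0042 t 3.1 tilt [-0.001  0.    -1.   ] F [-0.8 -0.2  0.1] q7 0.0071745907760194
```

>>> tcp_steps --pt "0.0006 0.001 0.03 -0.004 0.6" --pt "0 0 0.03 0 0.6" --pt "0 0 0.03 0 0.6" --pt "0 0 0.03 0 0.6" --pt "0 0 0.03 0 0.6" --pt "0 0 0.03 0 0.6" --pt "0 0 0.02 0 0.6" --pt "0 0 0.01 0 0.6" --pt "0 0 0.007 0 0.6" --pt "0 0 0 0 0.6" --pt "0 0 0 0 0.6"

```text
t: 4.2
eef_pos: [0.5995, -0.0113, 0.0152]
tool_rot: [0.001, 0.595, 0.804, 0.0]
contact_force: [-0.8, -0.2, 0.4]
gripper_width: 0.602
grasp_force: 0.0
```

```bash
python3 -c "
from h import *
go(.5984,-.0116,.014,16.8)
cv2.imwrite('pics/b.png',np.hstack([cv2.resize(bot.read_camera('top')[165:285,250:400],(400,320)),cv2.resize(bot.read_camera('scene')[180:330,220:400],(400,320))]))"
```

```text
d [ 0.0001 -0.0012  0.0012] turn 0.0032 t 4.2 tilt [ 0.001 -0.    -1.   ] F [-0.8 -0.2  0.4] q7 -0.1389498098746398
```

View pics/b.png

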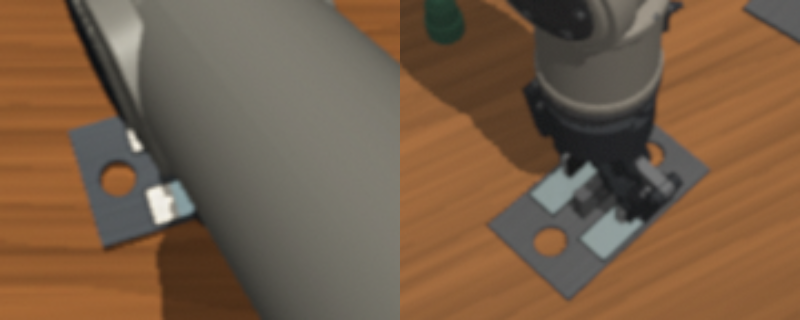

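The fingers straddle the grip and the holder has not moved (near hole visible at crop (118,180) in top). Close and lift.

>>> tcp_steps --pt "0 -0.001 0.001 0 0.3" --pt "0 0 0 0 0" --pt "0 0 0 0 0" --pt "0 0 0 0 0" --pt "0 0 0 0 0" --pt "0 0 0 0 0" --pt "0 0 0 0 0" --pt "0 0 0 0 0" --pt "0 0 0 0 0" --pt "0 0 0 0 0" --squeeze 80

```text
t: 5.3
eef_pos: [0.5981, -0.0117, 0.0138]
tool_rot: [0.0, 0.595, 0.804, 0.0]
contact_force: [-1.2, -0.5, 5.2]
gripper_width: 0.128
grasp_force: 79.7
```

>>> tcp_steps --pt "0 0 -0.01 0 0" --pt "0 0 -0.02 0 0" --pt "0 0 -0.03 0 0" --pt "0 0 -0.03 0 0" --pt "0 0 -0.03 0 0" --pt "0 0 -0.03 0 0" --pt "0 0 -0.02 0 0" --pt "0 0 0 0 0" --pt "0 0 0 0 0" --pt "0 0 0 0 0"

```text
t: 6.3
eef_pos: [0.5966, -0.0119, 0.1816]
tool_rot: [-0.001, 0.595, 0.804, -0.001]
contact_force: [0.2, 0.3, -2.3]
gripper_width: 0.123
grasp_force: 78.6
```

```bash
python3 -c "
from h import *
go(.516,-.3075,.19,7.5)
cv2.imwrite('pics/c.png',bot.read_camera('scene'))
cv2.imwrite('pics/ct.png',bot.read_camera('top'))"
```

```text
d [-0.259  -0.1636 -0.0081] turn 0.1661 t 6.3 tilt [-0.003 -0.    -1.   ] F [ 0.2  0.3 -2.3] q7 -0.017074115467492205
```

View pics/c.png

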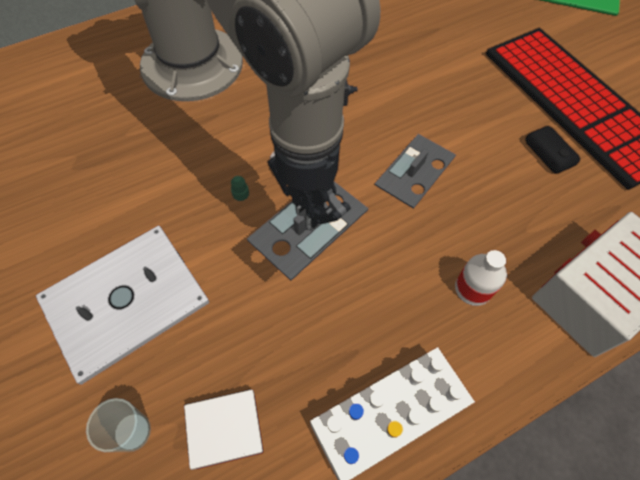

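The holder is lifted and roughly level at (307,228), with its far hole at (281,247). Carrying it over the stage.

>>> tcp_steps --pt "-0.0216 -0.0136 0 0 0" --pt "-0.0216 -0.0136 0 0 0" --pt "-0.0216 -0.0136 0 0 0" --pt "-0.0216 -0.0136 0 0 0" --pt "-0.0216 -0.0136 0 0 0" --pt "-0.0216 -0.0136 0 0 0" --pt "-0.0216 -0.0136 0 0 0" --pt "-0.0216 -0.0136 0 0 0" --pt "-0.0216 -0.0136 0 0 0" --pt "-0.0216 -0.0136 0 0 0" --pt "-0.0216 -0.0136 0 0 0" --pt "-0.0216 -0.0136 0 0 0"

```text
t: 7.6
eef_pos: [0.5168, -0.308, 0.1821]
tool_rot: [-0.001, 0.595, 0.804, -0.0]
contact_force: [0.1, -0.5, -2.5]
gripper_width: 0.124
grasp_force: 78.5
```

>>> tcp_steps --pt "0 0 0 0.055 0" --pt "0 0 0 0.055 0" --pt "0 0 0 0.056 0" --pt "0 0 0 0 0" --pt "0 0 0.01 0 0" --pt "0 0 0.01 0 0" --pt "0 0 0.01 0 0" --pt "0 0 0.01 0 0" --pt "0 0 0 0 0" --pt "0 0 0 0 0" --pt "0 0 0 0 0"

```text
t: 8.7
eef_pos: [0.518, -0.3074, 0.1437]
tool_rot: [0.0, 0.659, 0.752, 0.0]
contact_force: [-0.4, 0.0, -1.9]
gripper_width: 0.126
grasp_force: 78.6
```

```bash
python3 -c "
from h import *
go(.516,-.3075,.145,7.5)
s=bot.read_camera('scene');t=bot.read_camera('top')
cv2.imwrite('pics/d_s.png',s);cv2.imwrite('pics/d_t.png',t)
cv2.imwrite('pics/d.png',np.hstack([cv2.resize(t[190:340,390:577],(400,320)),cv2.resize(s[190:390,10:260],(400,320))]))"
```

```text
d [ 0.0002 -0.002  -0.0013] turn 0.0002 t 8.7 tilt [ 0.001 -0.    -1.   ] F [-0.4  0.  -1.9] q7 0.3609685071896699
```

View pics/d.png

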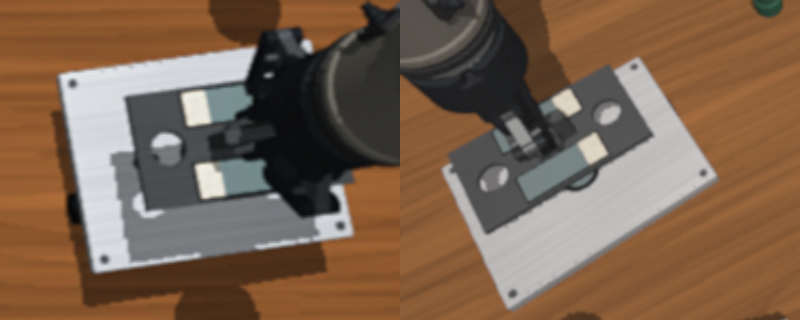

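Run:
```python
from h import *
u=np.array([-.1305,.9914]);c=np.array([.518,-.3074])
for cam in("scene","top"):
    g=cv2.cvtColor(cv2.imread(f"pics/d_{cam[0]}.png"),cv2.COLOR_BGR2GRAY)
    for s in(1,-1):
        p=c+s*.055*u;x,y=np.round(pix(cam,np.r_[p,.133])).astype(int)
        w=g[y-11:y+12,x-11:x+12]
        print(cam,s,"exp",p.round(4),(x,y))
        for th in(85,100,115):
            b=[(a,k+[x-11,y-11]) for a,k,_ in blobs((w>th).astype(np.uint8),(0,0,23,23),25)]
            print(th,[(a,k.round(1),at(cam,k,.133).round(4)) for a,k in b])
g=lambda f,r:cv2.resize(cv2.imread(f)[r[1]:r[3],r[0]:r[2]],(400,400),interpolation=2)
cv2.imwrite("pics/e.png",np.hstack([g("pics/d_t.png",(440,235,500,295)),g("pics/d_s.png",(30,235,160,365-0)) ]))
```

```text
scene 1 exp [ 0.5108 -0.2529] (np.int64(138), np.int64(260))
85 [(np.int32(221), array([139.4, 260.8]), array([ 0.5136, -0.251 ]))]
100 [(np.int32(190), array([139.6, 260.6]), array([ 0.5135, -0.2508]))]
115 [(np.int32(157), array([139.8, 260.9]), array([ 0.5141, -0.2506]))]
scene -1 exp [ 0.5252 -0.3619] (np.int64(67), np.int64(301))
85 [(np.int32(247), array([ 68.6, 301.5]), array([ 0.5273, -0.3601]))]
100 [(np.int32(213), array([ 68.5, 301.3]), array([ 0.5269, -0.3601]))]
115 [(np.int32(84), array([ 72.6, 300. ]), array([ 0.5277, -0.3545])), (np.int32(34), array([ 62.2, 305.5]), array([ 0.5289, -0.3695]))]
top 1 exp [ 0.5108 -0.2529] (np.int64(468), np.int64(260))
85 [(np.int32(184), array([467.4, 259. ]), array([ 0.5125, -0.2526]))]
100 [(np.int32(168), array([467.6, 258.7]), array([ 0.513 , -0.2529]))]
115 [(np.int32(145), array([467.6, 258.3]), array([ 0.5135, -0.2529]))]
top -1 exp [ 0.5252 -0.3619] (np.int64(533), np.int64(251))
85 []
100 []
115 []
```

View pics/e.png

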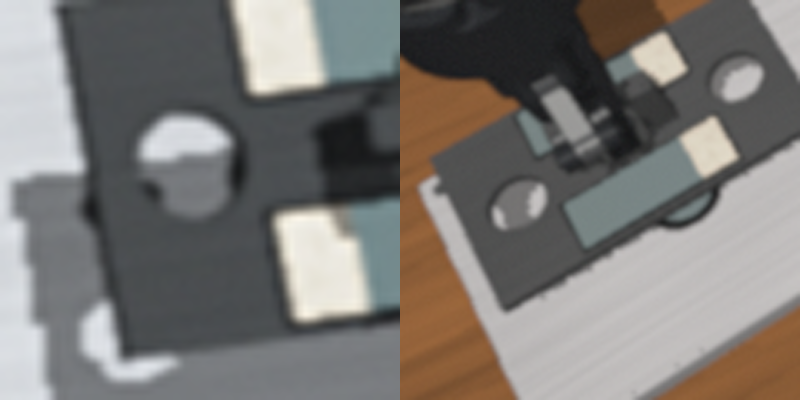

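Both holes are clear in the crops. Compared camera by camera, the holder sits about (+4, +1.3) mm off the stage centre, so I'll correct that and lower it.

```bash
python3 -c "
from h import *
go(.514,-.3087,.0745,7.4)"
```

```text
d [-0.0007 -0.0042  0.0694] turn 0.0019 t 8.8 tilt [ 0.001 -0.001 -1.   ] F [ 0.   0.7 -2.2] q7 0.36094087627301236
```

>>> tcp_steps --pt "-0.0007 -0.0042 0 0 0" --pt "0 0 0.01 0 0" --pt "0 0 0.01 0 0" --pt "0 0 0.01 0 0" --pt "0 0 0.01 0 0" --pt "0 0 0 0 0" --pt "0 0 0 0 0"

```text
t: 9.5
eef_pos: [0.5135, -0.3083, 0.1028]
tool_rot: [-0.0, 0.659, 0.752, -0.0]
contact_force: [1.9, 0.9, -2.3]
gripper_width: 0.123
grasp_force: 78.6
```

```bash
python3 -c "
from h import *
go(.514,-.3087,.0745,7.4)"
```

```text
d [-0.0004  0.0005  0.0283] turn 0.0021 t 9.5 tilt [-0.001  0.001 -1.   ] F [ 1.9  0.9 -2.3] q7 0.34207520076880366
```

>>> tcp_steps --pt "0 0 0.006 0 0" --pt "0 0 0.006 0 0" --pt "0 0 0.006 0 0" --pt "0 0 0.004 0 0" --pt "0 0 0.003 0 0" --pt "0 0 0.002 0 0" --pt "0 0 0 0 0" --pt "0 0 0 0 0"

```text
t: 10.3
eef_pos: [0.5137, -0.3086, 0.0764]
tool_rot: [0.0, 0.659, 0.752, 0.0]
contact_force: [0.2, -0.0, -2.3]
gripper_width: 0.127
grasp_force: 78.6
```

```bash
python3 -c "
from h import *
go(.514,-.3087,.0745,7.4)
s=bot.read_camera('scene');t=bot.read_camera('top')
cv2.imwrite('pics/f.png',np.hstack([cv2.resize(t[190:340,390:577],(400,320)),cv2.resize(s[190:390,10:260],(400,320))]))"
```

```text
d [-0.0002  0.0003  0.0019] turn 0.0019 t 10.3 tilt [ 0. -0. -1.] F [ 0.2 -0.  -2.3] q7 0.3251748090756986
```

View pics/f.png

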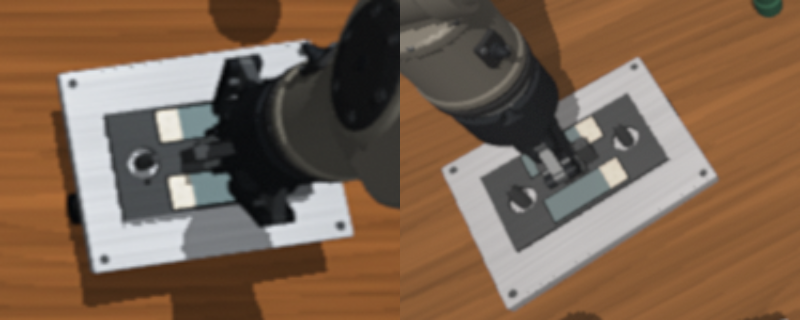

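Both pins show inside their holes: (143,163) in the top crop, (523,198) and (624,138) in the scene crop. I'll lower the last 2 mm until contact, then release.

>>> tcp_steps --pt "0 0 0.001 0 0" --pt "0 0 0.001 0 0" --pt "0 0 0.001 0 0" --pt "0 0 0 0 0" --pt "0 0 0 0 0"

```text
t: 10.9
eef_pos: [0.5136, -0.3086, 0.0738]
tool_rot: [0.0, 0.659, 0.752, -0.0]
contact_force: [-2.6, 0.0, 4.6]
gripper_width: 0.129
grasp_force: 79.6
```

>>> tcp_steps --pt "0 0 0 0 0.2" --pt "0 0 0 0 0.3" --pt "0 0 0 0 0.4" --pt "0 0 0 0 0.5" --pt "0 0 0 0 0.5" --pt "0 0 0 0 0.5" --pt "0 0 0 0 0.5"

```text
t: 11.6
eef_pos: [0.5136, -0.3086, 0.0733]
tool_rot: [0.0, 0.659, 0.752, 0.0]
contact_force: [-0.7, 0.5, -0.6]
gripper_width: 0.499
grasp_force: 0.0
```

>>> tcp_steps --pt "0 0 -0.01 0 0.5" --pt "0 0 -0.02 0 0.5" --pt "0 0 -0.03 0 0.5" --pt "0 0 -0.03 0 0.5" --pt "0 0 -0.03 0 0.5" --pt "0 0 -0.03 0 0.5" --pt "0 0 -0.02 0 0.5" --pt "0 0.03 0 0 0.5" --pt "0 0.03 0 0 0.5" --pt "0 0 0 0 0.5" --pt "0 0 0 0 0.5" --pt "0 0 0 0 0.5" --pt "0 0 0 0 0.5" --pt "0 0 0 0 0.5"

```text
t: 13.0
eef_pos: [0.5723, -0.3012, 0.2435]
tool_rot: [0.0, 0.66, 0.752, -0.0]
contact_force: [0.6, -1.5, 0.1]
gripper_width: 0.501
grasp_force: 0.0
```

```bash
python3 -c "
from h import *
s=bot.read_camera('scene');cv2.imwrite('pics/g.png',s)"
```

```text
(no output)
```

View pics/g.png

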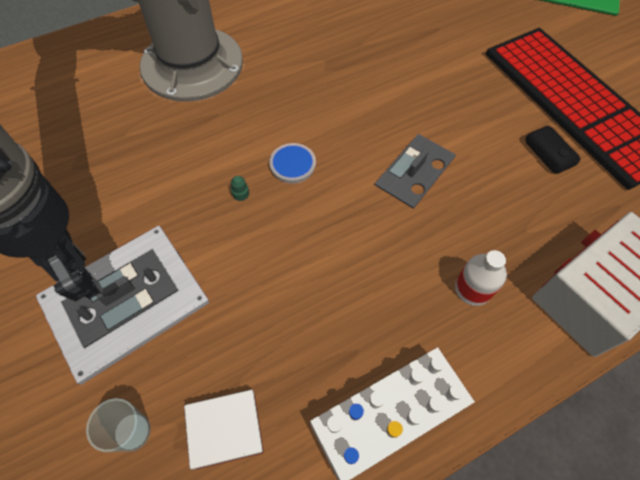

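The holder lies flat on the stage with pins through both holes at (87,316) and (151,277). The spare is unmoved at (415,170) and the gripper is clear.

```bash
python3 -c "
from station import bot
print(bot.hand_in())"
```

```text
the job is handed in; nothing more can be done
None
```

The holder is seated flat on the stage with both pins through its holes, the spare is where it lay, and the job was handed in at about 13 s; the hand-in call gave no verdict.

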